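# Bring a syringe pump's pusher block up to the plunger and let it catch

## Robot

A 6-joint arm with a two-finger parallel gripper is mounted at the origin on a cart in front of the work surface, level with it; the furniture and walls round the work are solid. World frame = base frame: x ahead of the robot, y to its left, z up, the work surface at z = 0. Lengths are in m, angles in rad, forces in N, time in s.
With the tool pointing down it reaches from about 0.25 to 0.775 m from the base axis. Payload 4 kg.
Tool frame: the origin (TCP) lies at the very end of the fingers, on their centre line; the grasp point (between the pads) lies 19 mm behind it (ctrl.pinch_z is the distance from the TCP to the grasp point, in m); x points along the fingers, y is the direction in which the jaws open and shut, and the axes are right-handed (so a half turn about x gives the same grasp; the last joint's range is limited). The gripper opens to 94 mm and grips with 3 to 60 N. Pads are 16 mm wide; open, the fingers measure 119 mm over their backs; the gripper's body (75 mm by 177 mm) begins 78 mm behind the grasp point.
Start: joints at [1.025, 0.087, 1.371, -0, 1.684, -0.103], TCP at [0.236, 0.497, 0.206] pointing down, gripper open.
Joint ranges: [-3.1, 3.1], [-0.76, 2.03], [0.27, 2.55], [-1.08, 4.22], [0.17, 2.65], [-2.57, 2.57]. Speed limits (rad/s): [2.79, 2.79, 3.14, 3.14, 3.14, 3.14].

## Interface

Orientations are given as [roll, pitch, yaw] about the fixed x, y, z axes, in that order (R = Rz(yaw) Ry(pitch) Rx(roll)).
In Python, from station import ctrl, hand, solver, sensors, viewer, ticket gives the robot as it stands. Calls block until the motion is done:
- ctrl.reach(position, orientation): joint-space move of the TCP to a pose.
- ctrl.line_to(position, v=0.15, rotation=None, force_limit=None): straight line of the TCP; rotation=None keeps the orientation; v is the mean speed in m/s. With force_limit (N) it stops when the force on the tool has changed by that much, and returns True; else False.
- ctrl.movej(angles): joint-space move.
- hand.command_gripper(opening, force=None): finger opening in m; force is the grip in N (None keeps the last); returns when the fingers have stopped.
- ctrl.wait(seconds).
- solver.ik(position, orientation): joint angles nearest the present ones, or None.
- sensors.get_obs(): the state.
- viewer.grab_frame(name): name is "scene" or "side" or "wrist"; returns the picture (480x640x3 uint8, red, green, blue); there is no depth.
- viewer.camera_info(name): a dict with "camera_matrix" (3x3 intrinsics, pixels), "camera_from_world" (4x4, takes a point from world to camera coordinates). Camera axes: x right, y up, looking along -z (the intrinsics and any distortion apply to the point x, -y, -z); pixel columns grow to the right and rows downward; lengths in m; the calibration is good to about 2 mm. A picture is of the moment at which its call begins: read the wrist's pose just before it. camera_info takes no time and is no camera call; for the wrist camera it gives the pose at the moment of the call.
A pose or a line that the arm cannot do raises ctrl.Unreachable and nothing moves.
- ticket.sign_off(): hands the job in, once; it reports no verdict.
The state is a dict: "t": time; "joints": joint angles; "qd": joint speeds; "effort": joint torques, N m; "ee_pos": TCP position; "tool_rot": TCP orientation; "ft_force": force on the tool from outside, world axes, zero at the start; "wrist_torque": the same for the moment, N m; "width": finger opening in m.
Only numpy, scipy, OpenCV 4.12 (cv2) and the standard library are available. Lean on these libraries where they do the work, as an engineer would, in place of code of your own. Each camera call takes 0.05 s, during which the arm holds its last target.

## Task

Get the syringe pump ready to run: lift the red release bar on the pusher block and, holding it up, slide the block along its rods until its sprung pad just touches the syringe's plunger. Then let the bar down and, if it has not dropped into a notch of the rack, ease the block on without forcing it until the bar falls fully home in the next one; let go with the pad still bearing lightly on the plunger. Do not press so hard that the plunger is pushed in, and leave the beaker under the needle and the bottle and cup in front of the pump where they are.

Things in the scene. Friction and masses are not known exactly. Their poses are not given: they have to be found in the camera images.
- syringe_pump: Grey and white syringe pump, fixed; bed 126 x 340 x 14 mm. Origin: centre of its underside, on the worktop; z up, y its long axis, along which block and plunger slide. Drive housing at the -y end (y -170 to -114 mm, 96 mm high). Syringe clamped at the +y end, clamp arm top 110 mm high at y = 94 mm; the thin bent needle ends in the beaker.
- pusher: Dark grey block, 94 x 44 mm (x, y), 32 to 66 mm high, with a plate at its +y side 58 mm wide, up to 98 mm high. Slides only along the pump's y at about 3 N, stays where left. Origin: on the worktop under its middle; axes as the pump's. A round rubber-faced pad, 26 mm wide, 80 mm high, faces the plunger, 39 mm to +y of the origin; it springs in up to 16 mm, 2.5 N at first touch, 4.4 N fully in.
- release_bar (a joint): Height of the red bar (m) above its lowest place: 0 with its pawl fully down in a notch, 0.006 with the pawl on top of a tooth, 0.011 at the upper stop. Spring 5 N down at 0, 7.8 N at the stop; weight 1 N. Above 0.0065 the block slides freely. The pawl, under the block's middle, is 3 mm thick along y and drops in by itself wherever it fits; the block then has 2 mm of play.
- bar_grip (a point): Middle of the red release bar: level along the pump's x, 72 mm long, 13 mm thick along y, 14 mm high, 126 mm above the worktop when down, 6 mm to -y of the block's origin, on two stems 46 mm apart. Free below for 53 mm; the plate 15 mm ahead is 98 mm high. Pinch it from above across its 13 mm between the stems. It moves only up and down on the block and takes the block along sideways.
- beaker_50: Small glass beaker, 56 mm wide, 76 mm high, under the needle at the pump's +y end. Origin: centre of its underside. Stays there.
- drop_bottle: Brown drop bottle with white cap, 30 mm wide, 78 mm high, loose in front of the pump. Origin: centre of its underside. Stays there.
- sample_cup_2: Sample cup with blue snap lid, 35 x 43 x 24 mm, loose in front of the pump. Origin: centre of its underside. Stays there.
- rack_mark (a point): Middle of the bed under the toothed rack that lies between the two guide rods: square teeth 7 mm thick along y, 12 mm from one to the next, tops 24 mm above the worktop; between them notches 5 mm wide and 6 mm deep with upright walls. The drive holds the rack fast where the last run left it, so the notches may lie anywhere along y within their 12 mm spacing.
- syringe: Clear syringe clamped in the pump, 24 mm barrel along the pump's y. Origin: middle of its finger flange, 80 mm high; axes as the pump's. Its white plunger sticks out to -y and ends in a round head, 28 mm across, 24 to 54 mm from the flange: that depends on how full it is and is not measured, so feel or look for it. The plunger starts to move in at about 9 N.

How it is judged:
On the way:
1. With the release bar held up, the block's pad touches the plunger (value of joint release_bar above 0.0065 m and contact force between pusher and syringe above 1 N), for 0.1 s.
At the end, for the whole second after the job is handed in: The release bar is fully down in a notch (within 1.5 mm of its lowest place), the block is at rest and its pad still bears on the plunger with 1 to 6 N (value of joint release_bar below 0.0015 m and contact force between pusher and syringe between 1 and 6 N and linear speed of pusher below 0.005 m/s); the robot touches nothing.
It fails at once if the block presses on the plunger with more than 7.5 N, nearly enough to push it in (contact force between pusher and syringe above 7.5 N).
It fails at once if while the pad bears on the plunger, the bar's pawl is forced against the rack with more than 15 N (contact force between release_bar and syringe_pump above 15 N and contact force between pusher and syringe above 0.5 N).
It fails at once if the beaker under the needle, the drop bottle or the sample cup is pushed more than 2 cm away (distance of any of beaker_50, drop_bottle, sample_cup_2 from where it was at the start of the episode above 0.02 m).
It also fails if it takes over 59 s, if anything falls off the work surface, if the arm or the gripper's body presses on something with over 40 N, if the wrist force passes 120 N, or if a joint passes its speed limit or range.

## Working session

There is one attempt and no reset: what is moved stays moved. The work goes in short steps, each a Python script; the robot and the scene stay as the last script left them, time stands still between calls to the robot, and variables do not carry over. Pictures are saved under pics/ and viewed, and the job is handed in when it is done.

```bash
mkdir -p pics; ls
python3 - <<'E'
from station import ctrl, hand, solver, sensors, viewer, ticket
import cv2
for n in ("scene","side","wrist"):
    i=viewer.camera_info(n); im=viewer.grab_frame(n)
    cv2.imwrite(f"pics/{n}0.png",im[:,:,::-1]); print(n,i)
o=sensors.get_obs(); print(o)
E
```

```text
pics
scene {'camera_matrix': array([[512.40125494,   0.        , 323.94856689],
       [  0.        , 512.40125494, 238.8560221 ],
       [  0.        ,   0.        ,   1.        ]]), 'camera_from_world': array([[-0.53274119, -0.84627252, -0.00310431,  0.17701062],
       [ 0.63484555, -0.40206498,  0.65978396, -0.46309135],
       [-0.55960518,  0.34952334,  0.75144892, -0.62176471],
       [ 0.        ,  0.        ,  0.        ,  1.        ]])}
side {'camera_matrix': array([[620.09670395,   0.        , 306.22639843],
       [  0.        , 620.09670395, 243.83966993],
       [  0.        ,   0.        ,   1.        ]]), 'camera_from_world': array([[ 0.91093095, -0.41171769,  0.02633153, -0.53386023],
       [ 0.12742239,  0.34147967,  0.93121167, -0.10722813],
       [-0.392388  , -0.8449143 ,  0.36352646, -0.88985361],
       [ 0.        ,  0.        ,  0.        ,  1.        ]])}
wrist {'camera_matrix': array([[334.65849928,   0.        , 322.64716553],
       [  0.        , 334.65849928, 238.39025662],
       [  0.        ,   0.        ,   1.        ]]), 'camera_from_world': arra
[... 196 characters left out ...]
  ,  0.        ,  0.        ,  1.        ]])}
{'t': 0.15, 'joints': array([ 1.02485494e+00,  8.77683450e-02,  1.37188688e+00, -4.36558487e-06,
        1.68358680e+00, -1.03054162e-01]), 'qd': array([-1.48797558e-03, -1.57509352e-03, -3.75857187e-03, -1.33534200e-03,
       -2.61544298e-05,  1.36375672e-03]), 'effort': array([ 1.01370257e-03, -3.40639687e+01, -3.02794898e+01,  7.18532293e-02,
        3.05007084e-02, -1.25573815e-04]), 'ee_pos': array([0.23546934, 0.49658778, 0.20459254]), 'tool_rot': array([-1.67122   ,  1.56914695, -2.11410772]), 'ft_force': array([0.23441417, 0.26849029, 0.55190934]), 'wrist_torque': array([0.02123594, 0.00566682, 0.05190764]), 'width': 0.09389263804740329}
```

View pics/scene0.png

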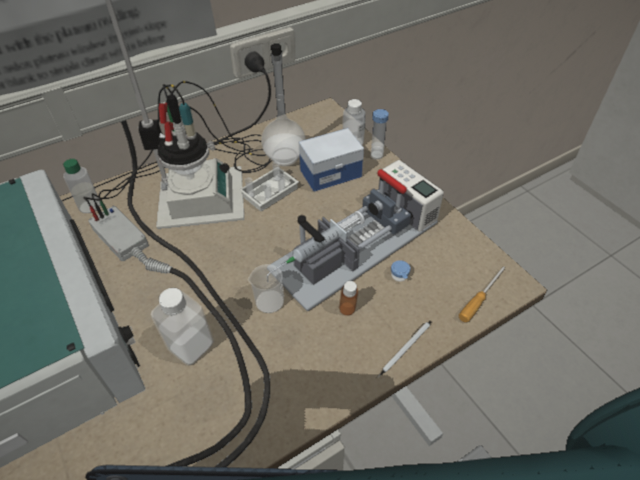

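View pics/side0.png

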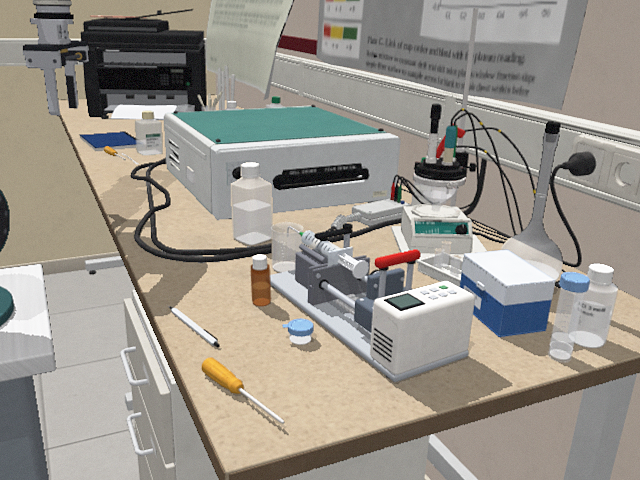

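View pics/wrist0.png

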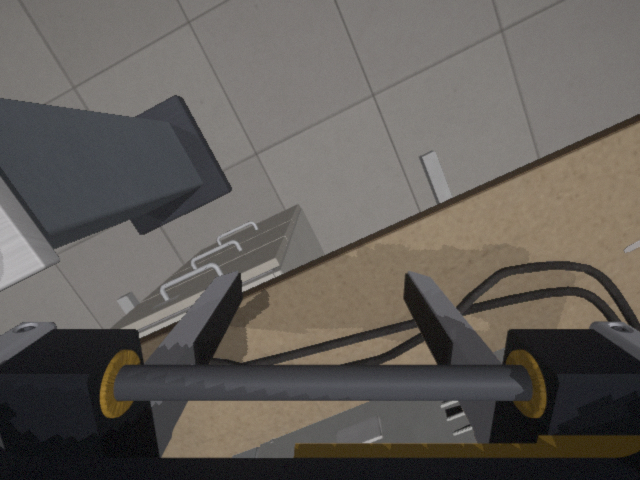

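The scene picture shows the pump at about (350,240), with the red bar at (393,180). In the side picture the bar is at (398,260). I'll enlarge both and triangulate the bar.

```bash
cat > geo.py <<'E'
import numpy as np, cv2
from station import ctrl, hand, solver, sensors, viewer, ticket
def P(n,info=None):
    i=info or viewer.camera_info(n); return np.array(i["camera_matrix"]),np.array(i["camera_from_world"])
def ray(n,uv,info=None):
    K,T=P(n,info); d=np.linalg.inv(K)@np.array([uv[0],uv[1],1.]); d=np.array([d[0],-d[1],-d[2]])
    R=T[:3,:3]; return -R.T@T[:3,3], R.T@d/np.linalg.norm(d)
def plane(n,uv,z,info=None):
    o,d=ray(n,uv,info); return o+d*(z-o[2])/d[2]
def tri(a,b):
    A=[];B=[]
    for o,d in (a,b):
        M=np.eye(3)-np.outer(d,d); A.append(M);B.append(M@o)
    p=np.linalg.lstsq(np.vstack(A),np.hstack(B),rcond=None)[0]
    return p,[np.linalg.norm((np.eye(3)-np.outer(d,d))@(p-o)) for o,d in (a,b)]
def proj(n,p,info=None):
    K,T=P(n,info); c=T[:3,:3]@np.array(p)+T[:3,3]; q=K@np.array([c[0],-c[1],-c[2]]); return q[:2]/q[2]
def red(im,roi):
    x0,y0,x1,y1=roi; h=cv2.cvtColor(im,cv2.COLOR_RGB2HSV)
    m=((h[...,0]<8)|(h[...,0]>172))&(h[...,1]>140)&(h[...,2]>70)
    k=np.zeros_like(m);k[y0:y1,x0:x1]=m[y0:y1,x0:x1]
    n,l,s,c=cv2.connectedComponentsWithStats(k.astype(np.uint8)); j=1+np.argmax(s[1:,4])
    pts=np.argwhere(l==j)[:,::-1]; r=cv2.minAreaRect(pts.astype(np.float32)); return s[j],c[j],r,(l==j)
E
python3 - <<'E'
from geo import *
S=cv2.imread('pics/scene0.png')[:,:,::-1].copy(); D=cv2.imread('pics/side0.png')[:,:,::-1].copy()
a=red(S,(350,150,430,210)); b=red(D,(360,235,430,285))
print(a[:3]);print(b[:3])
print(tri(ray('scene',a[1]),ray('side',b[1])))
print(plane('scene',a[1],.126),plane('side',b[1],.126))
cv2.imwrite('pics/s_c.png',cv2.resize(S[150:320,240:450,::-1],None,fx=3.6,fy=3.5,interpolation=cv2.INTER_CUBIC))
cv2.imwrite('pics/d_c.png',cv2.resize(D[220:385,260:490,::-1],None,fx=3.4,fy=3.4,interpolation=cv2.INTER_CUBIC))
E
```

```text
(array([378, 170,  28,  23, 220], dtype=int32), array([391.53636364, 181.25909091]), ((391.386474609375, 181.14849853515625), (33.59666442871094, 6.775405406951904), 37.40536117553711))
(array([375, 249,  45,  19, 460], dtype=int32), array([396.61086957, 258.41086957]), ((396.95703125, 258.3197326660156), (10.886165618896484, 45.81454086303711), 76.60750579833984))
(array([ 0.57577421, -0.30247029,  0.12655035]), [np.float64(0.000250281186144316), np.float64(0.0002502811861436693)])
[ 0.57590885 -0.3027178   0.126     ] [ 0.57694156 -0.30103244  0.126     ]
```

View pics/s_c.png

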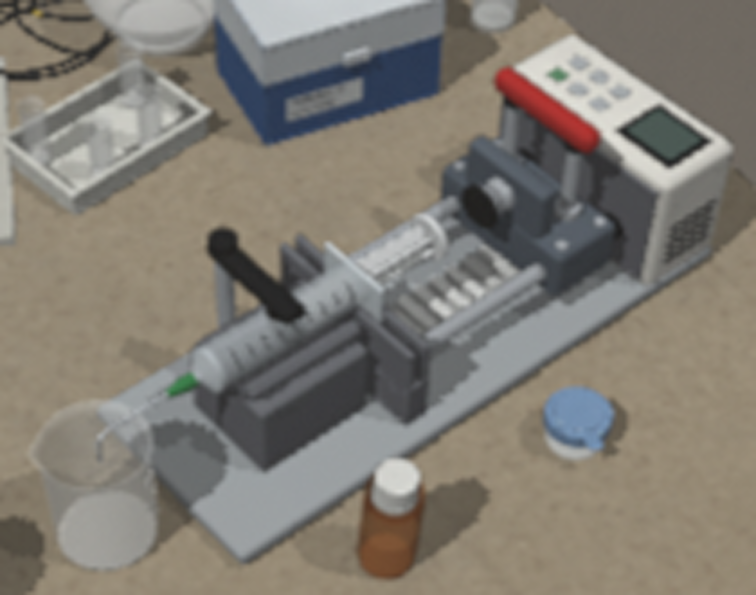

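View pics/d_c.png

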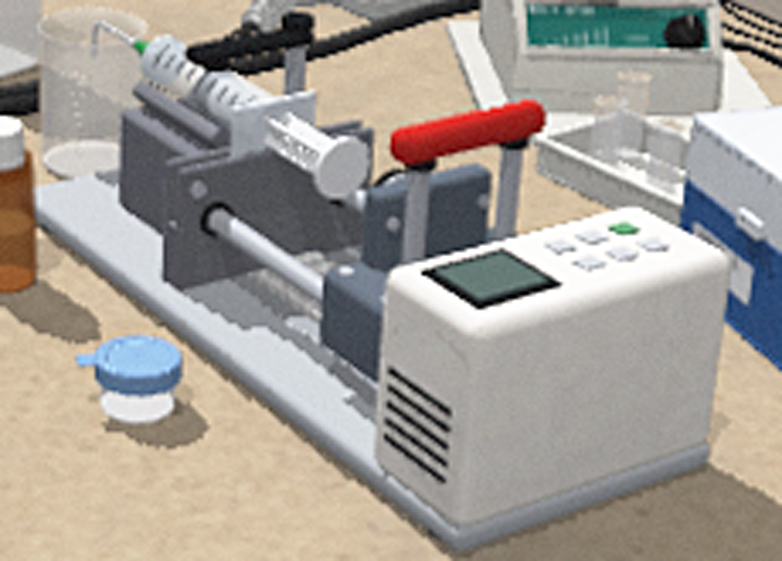

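Run:
```python
from geo import *
sp=lambda x,y:(240+x/3.6,150+y/3.5); dp=lambda x,y:(260+x/3.4,220+y/3.4)
for z in (0.,.014):
    print(z,[plane('scene',sp(*p),z).round(4)[:2] for p in ((243,556),(710,258))],[plane('side',dp(*p),z).round(4)[:2] for p in ((36,192),(455,545),(705,458))])
f=plane('side',dp(343,167),.08); print('head',f, plane('scene',sp(437,237),.08))
S=cv2.imread('pics/scene0.png')[:,:,::-1].copy(); D=cv2.imread('pics/side0.png')[:,:,::-1].copy()
for n,im,roi in (('scene',S,(350,150,430,210)),('side',D,(360,235,430,285))):
    a=red(im,roi); 
    b=cv2.boxPoints(a[2]); e=sorted([np.linalg.norm(b[i]-b[(i+1)%4]) for i in range(2)])
    # short sides midpoints
    m=[(b[i]+b[(i+1)%4])/2 for i in range(4)]; L=[np.linalg.norm(b[i]-b[(i+1)%4]) for i in range(4)]
    k=[m[i] for i in np.argsort(L)[:2]]
    q=[plane(n,p,.126) for p in k]; d=q[1]-q[0]; print(n,q,np.linalg.norm(d),np.degrees(np.arctan2(d[1],d[0])))
```

```text
0.0 [array([ 0.4906, -0.0648]), array([ 0.5265, -0.398 ])] [array([ 0.5029, -0.0365]), array([ 0.5327, -0.3839]), array([ 0.6577, -0.3691])]
0.014 [array([ 0.4825, -0.0604]), array([ 0.5177, -0.3875])] [array([ 0.4917, -0.0652]), array([ 0.5204, -0.4015]), array([ 0.6415, -0.3872])]
head [ 0.56936878 -0.22349162  0.08      ] [ 0.56371607 -0.22862635  0.08      ]
scene [array([ 0.61280411, -0.2986177 ,  0.126     ]), array([ 0.54119689, -0.30656032,  0.126     ])] 0.07204637519651945 -173.670666166474
side [array([ 0.61603022, -0.29567901,  0.126     ]), array([ 0.54081041, -0.30593564,  0.126     ])] 0.07591586044885563 -172.23528991612108
```

Bar centre is about (0.576, -0.302, 0.126), which matches the height and length given. Pump yaw is about 6°. The head is roughly 30–35 mm ahead of the pad. Next I'll hover above the bar and refine with the wrist camera.

```bash
cat >> geo.py <<'E'
from scipy.spatial.transform import Rotation as Ro
def ori(yaw,s=1):
    yp=np.array([-np.sin(yaw),np.cos(yaw),0])*s; x=np.array([0,0,-1.]); R=np.column_stack([x,yp,np.cross(x,yp)])
    return Ro.from_matrix(R).as_euler('xyz')
E
python3 - <<'E'
from geo import *
o=sensors.get_obs(); print(Ro.from_euler('xyz',o['tool_rot']).as_matrix().round(3)); T=P('wrist')[1]; print('campos',-T[:3,:3].T@T[:3,3])
yaw=np.radians(6)
for s in (1,-1):
    print(s,ori(yaw,s),[solver.ik([.576,-.302,z],ori(yaw,s)) for z in (.107,.25)], solver.ik([.56,-.25,.25],ori(yaw,s)))
E
```

```text
[[-0.001  0.429  0.904]
 [-0.001  0.904 -0.429]
 [-1.    -0.002 -0.   ]]
campos [0.16390939 0.53092337 0.38348525]
1 [-0.10471976  1.57079633  0.        ] [array([-0.57004018,  0.34485585,  1.25973495,  0.        ,  1.53700186,
       -2.24555626]), array([-0.57004018,  0.31354794,  1.01737433,  0.        ,  1.81067039,
       -2.24555626])] [-0.51230363  0.2266972   1.12463902  0.          1.79025644 -2.18781972]
-1 [3.0368729  1.57079633 0.        ] [array([-0.57004018,  0.34485585,  1.25973495,  0.        ,  1.53700186,
        0.89603639]), array([-0.57004018,  0.31354794,  1.01737433,  0.        ,  1.81067039,
        0.89603639])] [-0.51230363  0.2266972   1.12463902  0.          1.79025644  0.95377294]<sys>:0: UserWarning: Gimbal lock detected. Setting third angle to zero since it is not possible to uniquely determine all angles.
```

```bash
python3 - <<'E' 2>/dev/null
from geo import *
o=sensors.get_obs(); p=o['ee_pos']
ctrl.line_to([p[0],p[1],.34],v=.25)
r=ori(np.radians(6),-1)
ctrl.reach([.56,-.27,.34],r)
ctrl.line_to([.56,-.27,.27],v=.2)
print(sensors.get_obs()['t'],sensors.get_obs()['ee_pos'])
import pickle
i=viewer.camera_info('wrist'); im=viewer.grab_frame('wrist'); pickle.dump((i,im),open('w1.pkl','wb'))
cv2.imwrite('pics/w1.png',im[:,:,::-1])
E
```

```text
4.2667 [ 0.56011595 -0.2695741   0.2702968 ]
```

View pics/w1.png

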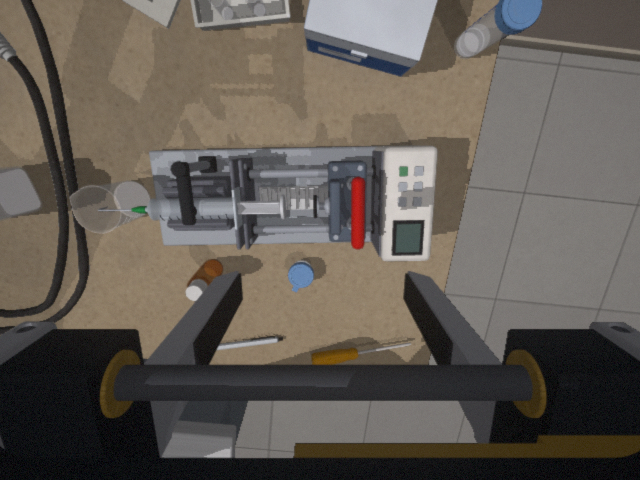

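The overhead wrist picture shows the red bar at about (357,212), the pad at (316,206) and the plunger head at (283,206), with rack teeth visible around (265–310,195). I'll enlarge it and measure.

Run:
```python
from geo import *
import pickle
i,im=pickle.load(open('w1.pkl','rb')); T=i['camera_from_world']; print(-T[:3,:3].T@T[:3,3])
a=red(im,(330,160,380,260)); print(a[:3]); print('bar',plane('wrist',a[1],.133,i),plane('wrist',a[1],.126,i))
b=cv2.boxPoints(a[2]); L=[np.linalg.norm(b[k]-b[(k+1)%4]) for k in range(4)]
k=[(b[j]+b[(j+1)%4])/2 for j in np.argsort(L)[:2]]; q=[plane('wrist',p,.13,i) for p in k]; d=q[1]-q[0]; print(q,np.linalg.norm(d),np.degrees(np.arctan2(d[1],d[0])))
c=im[140:270,140:440,::-1]; c=cv2.resize(c,None,fx=2.66,fy=2.66,interpolation=cv2.INTER_CUBIC); cv2.imwrite('pics/w1c.png',c)
c=im[180:235,230:370,::-1]; c=cv2.resize(c,None,fx=5.7,fy=5.7,interpolation=cv2.INTER_CUBIC); cv2.imwrite('pics/w1d.png',c)
```

```text
[ 0.63905788 -0.26118538  0.44916919]
(array([351, 177,  14,  72, 939], dtype=int32), array([357.43876464, 212.31735889]), ((357.4999694824219, 212.49996948242188), (12.999998092651367, 70.99998474121094), 0.0))
bar [ 0.57974555 -0.30082577  0.133     ] [ 0.57843237 -0.30170341  0.126     ]
[array([ 0.6127302 , -0.29676779,  0.13      ]), array([ 0.543257 , -0.3060743,  0.13     ])] 0.07009376384387297 -172.37018187838544
```

View pics/w1c.png

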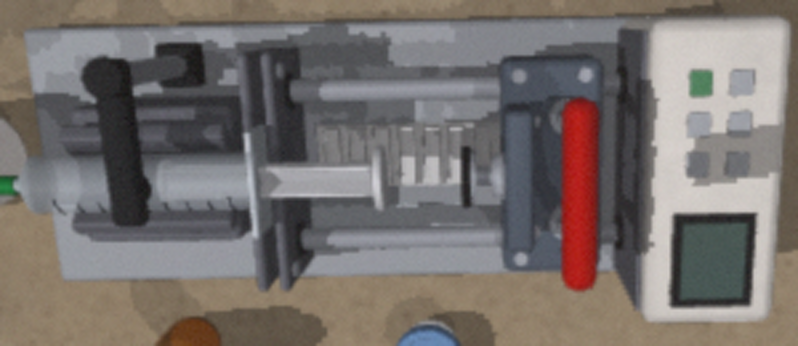

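View pics/w1d.png

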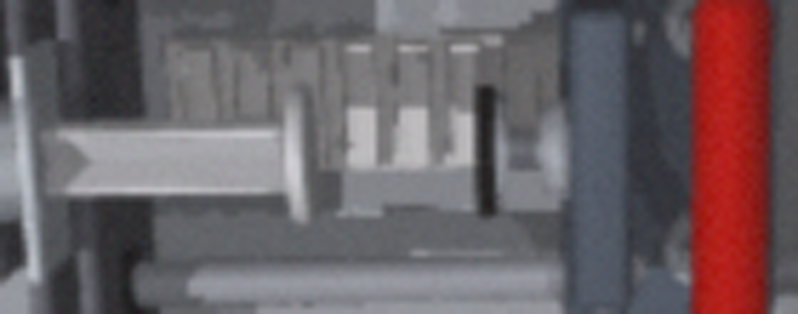

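Run:
```python
from geo import *
import pickle
i,im=pickle.load(open('w1.pkl','rb'))
c=lambda x,y:(140+x/2.66,140+y/2.66); d=lambda x,y:(230+x/5.7-.4,180+y/5.7-.4)
def yaw(p,q,z):
    a=plane('wrist',p,z,i);b=plane('wrist',q,z,i); v=a-b; return np.degrees(np.arctan2(-v[0],v[1]))
for nm,p,q,z in (('rod1',c(295,90),c(498,92),.05),('rod2',c(305,239),c(498,237),.05),('bedtop',c(25,32),c(600,17),.014),('bedbot',c(62,279),c(390,274),.014)): print(nm,yaw(p,q,z))
yw=np.radians(6.5); yp=np.array([-np.sin(yw),np.cos(yw),0])
bar=plane('wrist',(357.4,212.3),.133,i)
print('bar',bar)
for nm,p,z in (('pad',d(476,155),.08),('headback',d(311,150),.08),('headtop',d(311,100),.092),('padtop',d(476,90),.092),('t1a',d(347,145),.024),('t1b',d(375,145),.024),('t2a',d(398,145),.024),('t2b',d(428,145),.024),('t3a',d(452,145),.024),('t3b',d(475,145),.024),('plate',d(568,180),.098)):
    w=plane('wrist',p,z,i); print(nm,w.round(4),'y rel bar',((w-bar)@yp).round(4))
```

```text
rod1 5.45743566112629
rod2 6.632197877140283
bedtop 7.453342550887505
bedbot 6.932190075507334
bar [ 0.57975845 -0.3007865   0.133     ]
pad [ 0.5708 -0.2574  0.08  ] y rel bar 0.0441
headback [ 0.5684 -0.2252  0.08  ] y rel bar 0.0764
headtop [ 0.5802 -0.2257  0.092 ] y rel bar 0.0746
padtop [ 0.5853 -0.2563  0.092 ] y rel bar 0.0435
t1a [ 0.5597 -0.2277  0.024 ] y rel bar 0.0749
t1b [ 0.5604 -0.234   0.024 ] y rel bar 0.0685
t2a [ 0.5609 -0.2392  0.024 ] y rel bar 0.0634
t2b [ 0.5616 -0.2459  0.024 ] y rel bar 0.0566
t3a [ 0.5622 -0.2513  0.024 ] y rel bar 0.0512
t3b [ 0.5627 -0.2564  0.024 ] y rel bar 0.046
plate [ 0.5713 -0.2752  0.098 ] y rel bar 0.0264
```

The measurements agree:
- The pad is 44 mm from the bar (45 expected).
- The gap to the head is about 31 mm.
- The notch phase says the pawl sits in a notch now, so the goal is about +36 mm, three notches on.

Now I'll grasp the bar and feel the play.

```bash
cat >> geo.py <<'E'
YAW=np.radians(6.6); YP=np.array([-np.sin(YAW),np.cos(YAW),0]); XP=np.array([np.cos(YAW),np.sin(YAW),0])
R0=ori(YAW,-1)
def st(tag=''):
    o=sensors.get_obs(); f=o['ft_force']; print(tag,'t%.2f'%o['t'],'p',o['ee_pos'].round(4),'s%.2f'%((o['ee_pos']@YP)*1000),'Fy%.2f Fx%.2f Fz%.2f'%(f@YP,f@XP,f[2]),'w%.2f'%(o['width']*1000)); return o
E
python3 - <<'E' 2>/dev/null
from geo import *
B=np.array([.578,-.3015,0])
ctrl.reach(B+[0,0,.19],R0); hand.command_gripper(.045,force=25)
st('hover'); ctrl.line_to(B+[0,0,.108],v=.1,force_limit=8); st('down')
cv2.imwrite('pics/side1.png',cv2.resize(viewer.grab_frame('side')[210:390,260:490,::-1],None,fx=3.2,fy=3.2))
hand.command_gripper(.0,force=25); st('grip')
E
```

```text
hover t5.65 p [ 0.578  -0.3015  0.1898] s-365.93 Fy-0.07 Fx0.09 Fz-0.98 w45.30
down t6.62 p [ 0.5785 -0.3018  0.109 ] s-366.29 Fy-0.04 Fx-0.78 Fz-0.31 w45.28
grip t7.27 p [ 0.5781 -0.3018  0.1081] s-366.22 Fy-1.21 Fx1.05 Fz-0.28 w12.43
```

View pics/side1.png

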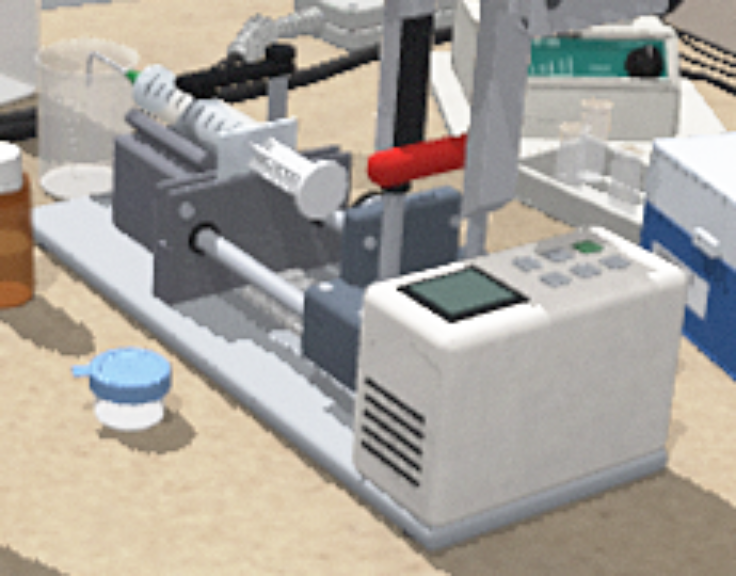

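The side picture shows the fingers straddling the bar between the stems, and the width of 12.4 mm matches the bar. Next I feel for the notch walls; the pad is still clear of the plunger.

```bash
python3 - <<'E' 2>/dev/null
from geo import *
p0=sensors.get_obs()['ee_pos'].copy()
for d in (.5,1,1.5,2):
    ctrl.line_to(p0+YP*d/1000,v=.01); o=st(d)
    if abs(o['ft_force']@YP)>8: break
for d in (0,-.5,-1,-1.5,-2):
    ctrl.line_to(p0+YP*d/1000,v=.01); o=st(d)
    if abs(o['ft_force']@YP)>8 and d<0: break
E
```

```text
0.5 t7.52 p [ 0.5781 -0.3017  0.1081] s-366.17 Fy-2.16 Fx-0.54 Fz0.25 w12.92
1 t7.77 p [ 0.578  -0.3012  0.1081] s-365.65 Fy-3.60 Fx0.73 Fz-0.86 w12.79
1.5 t8.02 p [ 0.5779 -0.3008  0.1082] s-365.23 Fy-3.89 Fx0.75 Fz-1.34 w12.98
2 t8.27 p [ 0.5779 -0.3008  0.1082] s-365.22 Fy-5.36 Fx-0.30 Fz-0.94 w12.91
0 t8.62 p [ 0.5779 -0.3008  0.1081] s-365.26 Fy-0.71 Fx-0.42 Fz0.61 w12.58
-0.5 t8.87 p [ 0.578  -0.301   0.1082] s-365.46 Fy3.14 Fx-0.37 Fz2.01 w12.96
-1 t9.12 p [ 0.5782 -0.3024  0.1081] s-366.80 Fy3.33 Fx-1.87 Fz2.03 w12.55
-1.5 t9.37 p [ 0.5782 -0.3029  0.1081] s-367.38 Fy3.99 Fx-0.66 Fz1.61 w12.69
-2 t9.62 p [ 0.5782 -0.3029  0.1081] s-367.39 Fy5.01 Fx0.72 Fz2.26 w12.43
```

The play is about 2.1 mm, with walls at s = -365.2 and -367.4. The notch centre is therefore at s ≈ -366.3, and the pawl is in a notch as predicted. Next I lift and slide.

```bash
python3 - <<'E' 2>/dev/null
from geo import *
B=sensors.get_obs()['ee_pos'].copy(); B=B+YP*(-.3663-B@YP)
ctrl.line_to(B,v=.02); st('ctr')
z0=sensors.get_obs()['ee_pos'][2]
for dz in (.006,.010,.0115):
    ctrl.line_to(B+[0,0,dz],v=.02); o=st('up%g'%dz)
    if o['ee_pos'][2]-z0>.0092: break
zc=B[2]+dz
cv2.imwrite('pics/side2.png',cv2.resize(viewer.grab_frame('side')[210:390,260:490,::-1],None,fx=3.2,fy=3.2))
for s in (10,20,25):
    q=B+YP*s/1000; q[2]=zc; ctrl.line_to(q,v=.03); st(s)
print('zc',zc)
E
```

```text
ctr t9.87 p [ 0.5782 -0.3029  0.1081] s-367.30 Fy-0.44 Fx-0.23 Fz0.87 w12.46
up0.006 t10.32 p [ 0.578  -0.3021  0.1131] s-366.52 Fy-3.74 Fx2.46 Fz-7.50 w13.00
up0.01 t10.67 p [ 0.578  -0.3016  0.118 ] s-366.04 Fy-2.10 Fx2.19 Fz-8.90 w13.07
10 t11.20 p [ 0.5767 -0.2909  0.118 ] s-355.27 Fy-0.19 Fx2.34 Fz-8.20 w13.18
20 t11.68 p [ 0.5755 -0.2813  0.118 ] s-345.55 Fy-0.83 Fx-0.12 Fz-7.76 w12.37
25 t12.00 p [ 0.5749 -0.2766  0.118 ] s-340.84 Fy-2.04 Fx-0.23 Fz-8.65 w12.89
zc 0.11810835929446321
```

View pics/side2.png

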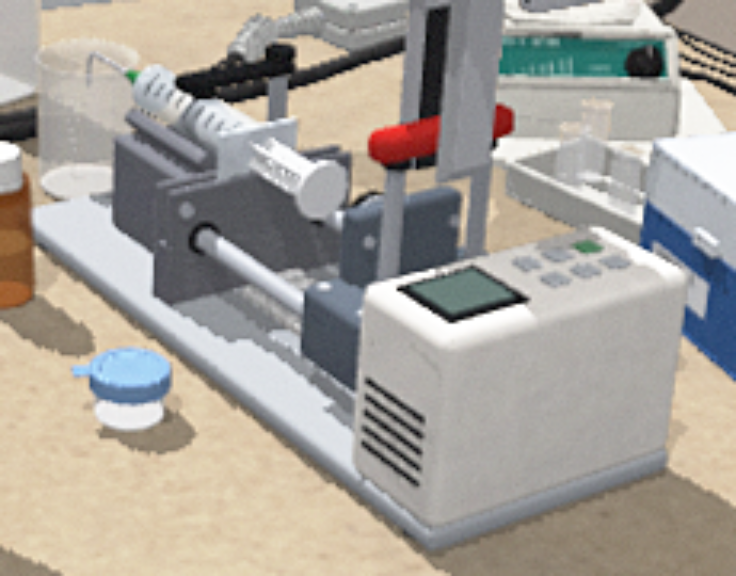

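The bar is up about 9.9 mm and Fz of -8.9 N matches the spring. Now I creep on in 0.5 mm steps until touch.

```bash
cat >> geo.py <<'E'
def avg(n=6,dt=.03):
    F=[];S=[];Z=[]
    for _ in range(n):
        ctrl.wait(dt); o=sensors.get_obs(); F.append(o['ft_force']);S.append(o['ee_pos']@YP*1000);Z.append(o['ee_pos'][2]*1000)
    F=np.mean(F,0); return np.mean(S),F@YP,F[2],np.mean(Z),o['t']
E
python3 - <<'E' 2>/dev/null
from geo import *
p=sensors.get_obs()['ee_pos']; B=p+YP*(-.3413-p@YP); B[2]=.1181
prev=0
for k in range(1,24):
    ctrl.line_to(B+YP*k*.0005,v=.006); a=avg(3,.02); print(k,-341.3+k*.5,'s%.2f Fy%.2f Fz%.2f z%.2f t%.2f'%a,flush=True)
    if a[1]<-4.6:
        b=avg(6,.03); print('chk %.2f %.2f'%b[:2])
        if b[1]<-4.6: break
E
```

```text
1 -340.8 s-340.80 Fy-2.24 Fz-8.26 z118.06 t12.30
2 -340.3 s-340.51 Fy-2.88 Fz-9.17 z118.09 t12.60
3 -339.8 s-339.81 Fy-3.34 Fz-9.22 z118.10 t12.90
4 -339.3 s-339.22 Fy-2.66 Fz-8.94 z118.10 t13.20
5 -338.8 s-338.73 Fy-2.52 Fz-8.78 z118.10 t13.50
6 -338.3 s-338.24 Fy-3.04 Fz-8.49 z118.09 t13.80
7 -337.8 s-337.74 Fy-2.53 Fz-8.87 z118.10 t14.10
8 -337.3 s-337.25 Fy-2.80 Fz-8.35 z118.11 t14.40
9 -336.8 s-336.75 Fy-3.03 Fz-8.88 z118.12 t14.70
10 -336.3 s-336.26 Fy-3.01 Fz-8.35 z118.11 t15.00
11 -335.8 s-335.74 Fy-2.68 Fz-8.86 z118.11 t15.30
12 -335.3 s-335.26 Fy-2.55 Fz-8.19 z118.11 t15.60
13 -334.8 s-334.76 Fy-3.12 Fz-8.48 z118.11 t15.90
14 -334.3 s-334.23 Fy-2.70 Fz-8.63 z118.10 t16.20
15 -333.8 s-334.12 Fy-4.40 Fz-8.43 z118.10 t16.50
16 -333.3 s-333.92 Fy-4.93 Fz-8.48 z118.17 t16.80
chk -333.93 -4.92
```

Touch at s ≈ -334.15, 32 mm of travel, which agrees with the camera. The notch centre is 3.9 mm further on. I press a touch more to be sure of the contact, then let the bar down onto the tooth and open slightly.

```bash
python3 - <<'E' 2>/dev/null
from geo import *
p=sensors.get_obs()['ee_pos']; B=p+YP*(-.3333-p@YP); B[2]=.1181
ctrl.line_to(B+YP*.0005,v=.006); print('s%.2f Fy%.2f Fz%.2f z%.2f t%.2f'%avg(10,.03))
C=B+YP*.0003
q=C.copy();q[2]=.1145; ctrl.line_to(q,v=.015); print('low s%.2f Fy%.2f Fz%.2f z%.2f t%.2f'%avg(5,.03))
q[2]=.1137; ctrl.line_to(q,v=.01); print('low s%.2f Fy%.2f Fz%.2f z%.2f t%.2f'%avg(5,.03))
hand.command_gripper(.0165,force=10); print('open s%.2f Fy%.2f Fz%.2f z%.2f t%.2f'%avg(5,.03)); st()
im=viewer.grab_frame('side'); cv2.imwrite('pics/side3.png',cv2.resize(im[210:390,260:490,::-1],None,fx=3.2,fy=3.2)); np.save('side3.npy',im)
a=red(im,(340,210,440,285)); print(a[0],a[1])
E
```

```text
s-333.55 Fy-5.52 Fz-8.90 z118.20 t17.58
low s-333.55 Fy-5.43 Fz-7.97 z114.53 t18.14
low s-333.56 Fy-5.03 Fz-7.71 z113.82 t18.56
open s-332.65 Fy0.10 Fz-0.14 z115.05 t19.02
 t19.02 p [ 0.5744 -0.2685  0.1146] s-332.72 Fy-0.18 Fx-0.72 Fz0.07 w16.46
[360 241  22  15 228] [370.97368421 248.64473684]
```

View pics/side3.png

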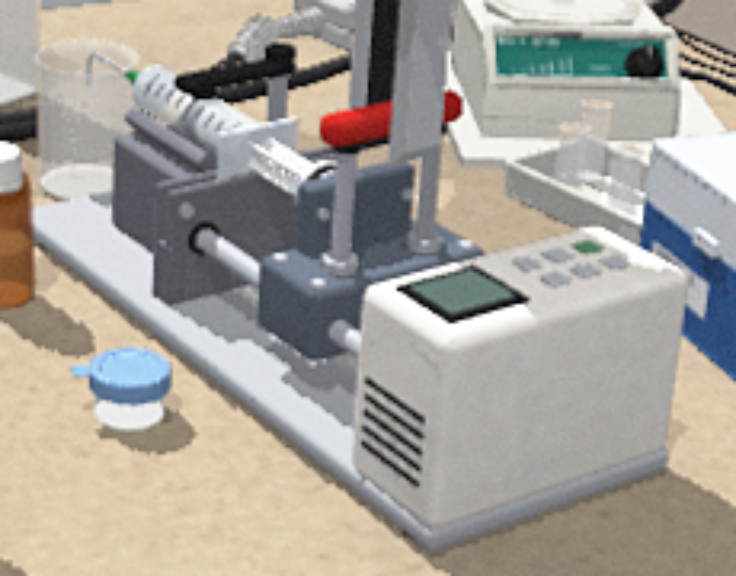

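The picture shows the bar resting high on a tooth with the fingers loose, as expected from the geometry. Now I ease the block on with the rear finger, backing off after each step so the bar can fall freely.

```bash
cat > ease.py <<'E'
from geo import *
import sys
p=sensors.get_obs()['ee_pos']; B=p-YP*(p@YP); B[2]=.112
def go(s,v): ctrl.line_to(B+YP*s/1000,v=v)
s0,s1=float(sys.argv[1]),float(sys.argv[2]); s=s0
go(s0-1.5,.01)
while s<=s1+1e-6:
    go(s,.006); a=avg(3,.02)
    go(a[0]-1.2,.012); b=avg(2,.02); im=viewer.grab_frame('side'); r=red(im,(340,210,440,285))
    print('cmd%.2f s%.2f Fy%.2f Fz%.2f | Fy%.2f'%(s,a[0],a[1],a[2],b[1]),'t%.2f'%b[4],r[0][:4],r[1].round(2),flush=True)
    if a[1]<-11: break
    s+=.5
E
python3 ease.py -331.5 -328.5 2>/dev/null
```

```text
cmd-331.50 s-331.91 Fy-2.01 Fz-0.80 | Fy0.52 t20.17 [360 241  22  15] [371.08 248.63]
cmd-331.00 s-331.83 Fy-4.29 Fz-0.85 | Fy-0.10 t21.12 [360 241  22  15] [371.04 248.61]
cmd-330.50 s-331.82 Fy-4.54 Fz-1.71 | Fy0.82 t22.18 [360 241  22  15] [371.01 248.63]
cmd-330.00 s-331.82 Fy-4.72 Fz-1.98 | Fy-0.34 t23.37 [360 241  22  15] [371.04 248.58]
cmd-329.50 s-331.81 Fy-5.90 Fz-2.27 | Fy0.24 t24.68 [360 241  22  15] [371.03 248.58]
cmd-329.00 s-331.79 Fy-7.06 Fz-2.53 | Fy1.10 t26.11 [360 241  22  15] [370.99 248.62]
cmd-328.50 s-331.59 Fy-7.58 Fz-2.39 | Fy0.14 t27.65 [360 241  22  15] [370.92 248.55]
```

```bash
cat > ease2.py <<'E'
from geo import *
p=sensors.get_obs()['ee_pos']; B=p-YP*(p@YP); B[2]=.112
def go(s,v): ctrl.line_to(B+YP*s/1000,v=v)
def see():
    r=red(viewer.grab_frame('side'),(340,210,440,285)); return r[0][:4],r[1].round(2)
s=-328.5; go(s,.02); last=-331.6
for k in range(20):
    s+=.4; go(s,.008); a=avg(3,.02); 
    print('cmd%.2f s%.2f Fy%.2f Fz%.2f t%.2f'%(s,a[0],a[1],a[2],a[4]),flush=True)
    if a[1]<-10.5: print('force'); break
    if a[0]>-329.5 and a[0]>last+.25:
        go(a[0]-1.2,.02); avg(2,.02); v=see(); print('   back',v,flush=True); last=a[0]
        if v[0][1]>=244 or a[0]>-327.6: break
        go(s,.02)
E
python3 ease2.py 2>/dev/null
```

```text
cmd-328.10 s-330.79 Fy-7.31 Fz-1.87 t28.37
cmd-327.70 s-330.78 Fy-7.20 Fz-2.94 t28.67
cmd-327.30 s-330.52 Fy-7.82 Fz-2.87 t28.97
cmd-326.90 s-330.07 Fy-7.81 Fz-3.07 t29.27
cmd-326.50 s-328.83 Fy-5.45 Fz-2.52 t29.57
   back (array([358, 244,  23,  15], dtype=int32), array([369.41, 251.58]))
```

The bar dropped about 3 px in the side view and the force fell off. I'll check the expected pixel shift, then open up, retreat upward and look.

```bash
python3 - <<'E' 2>/dev/null
from geo import *
p=np.array([.576,-.3015,.126])
bs=lambda s,z: p+YP*(s/1000-p@YP)+[0,0,z]
print('exp shift high->low',proj('side',bs(-330.6,0))-proj('side',bs(-333.4,.006)), 'no drop',proj('side',bs(-330.6,.006))-proj('side',bs(-333.4,.006)))
st(); 
q=sensors.get_obs()['ee_pos'].copy(); b=q+YP*(-.3306-q@YP); b[2]=.112; ctrl.line_to(b,v=.02); hand.command_gripper(.04); st('open')
b[2]=.22; ctrl.line_to(b,v=.12); st('up'); 
u=b-YP*.0+XP*.0; ctrl.line_to([.56,-.27,.27],v=.15,rotation=R0)
import pickle
i=viewer.camera_info('wrist'); w=viewer.grab_frame('wrist'); d=viewer.grab_frame('side'); s=viewer.grab_frame('scene')
pickle.dump((i,w),open('w2.pkl','wb')); st()
cv2.imwrite('pics/w2.png',cv2.resize(w[140:270,140:440,::-1],None,fx=2.66,fy=2.66,interpolation=cv2.INTER_CUBIC))
cv2.imwrite('pics/side4.png',cv2.resize(d[210:390,260:490,::-1],None,fx=3.2,fy=3.2))
a=red(d,(330,210,440,285)); c=red(s,(330,150,430,240)); print(a[:2],c[:2]); print(tri(ray('scene',c[1]),ray('side',a[1])))
print('expect side',proj('side',bs(-330.6,0)),'if high',proj('side',bs(-330.6,.006)))
E
```

```text
exp shift high->low [-1.56728133  3.42750311] no drop [-1.25958687 -0.67668232]
 t29.98 p [ 0.5741 -0.2653  0.1121] s-329.58 Fy0.06 Fx0.10 Fz-0.86 w16.86
open t30.80 p [ 0.5742 -0.2663  0.112 ] s-330.57 Fy0.19 Fx-0.05 Fz0.42 w39.89
up t31.85 p [ 0.5738 -0.2661  0.2187] s-330.31 Fy-0.16 Fx0.21 Fz-1.02 w40.25
 t32.50 p [ 0.5597 -0.2696  0.2679] s-332.14 Fy0.30 Fx0.44 Fz0.21 w39.85
```

View pics/w2.png

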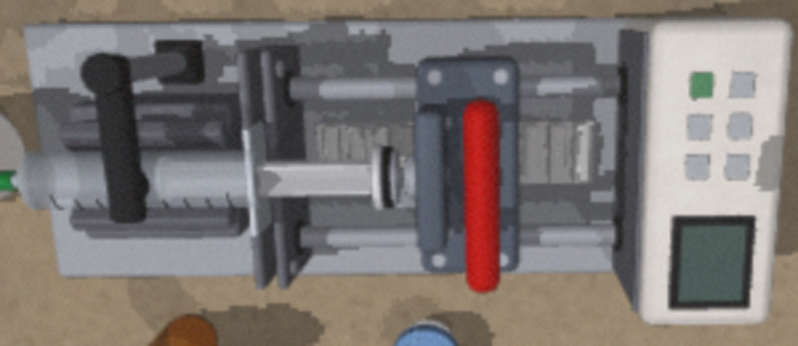

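View pics/side4.png

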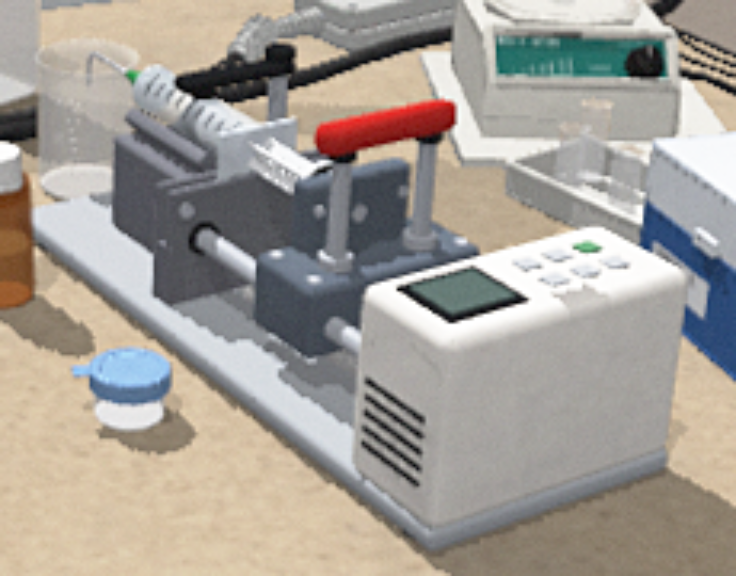

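The wrist picture shows the pad touching the plunger head at about (383,177) of the crop and the bar beside it; the head has not moved. The bar numbers failed to print, probably because the arm hides the bar in the scene view. I'll repeat that from the side and wrist views.

```bash
python3 - <<'E' 2>&1 | grep -v Warn
from geo import *
import pickle
i,w=pickle.load(open('w2.pkl','rb'))
d=viewer.grab_frame('side'); a=red(d,(330,210,440,285)); c=red(w,(280,160,380,260)); print(a[0],a[1],c[0],c[1])
o,dd=ray('wrist',c[1],i); print('tri',tri((o,dd),ray('side',a[1])))
i1,w1=pickle.load(open('w1.pkl','rb')); S0=cv2.imread('pics/side0.png')[:,:,::-1].copy(); a0=red(S0,(360,235,430,285)); c0=red(w1,(330,160,380,260))
print('start tri',tri(ray('wrist',c0[1],i1),ray('side',a0[1])))
p=np.array([.576,-.3015,.126]); bs=lambda s,z: p+YP*(s/1000-p@YP)+[0,0,z]
off=a0[1]-proj('side',bs(-366.3,0))
for s in (-331.3,-330.3,-329.5): print(s,'down',proj('side',bs(s,0))+off,'high',proj('side',bs(s,.006))+off)
E
```

```text
[359 241  43  18 438] [379.82191781 249.28538813] [314 178  14  72 905] [320.53259669 213.00331492]
tri (array([ 0.57328656, -0.26556503,  0.12592068]), [np.float64(0.000788394989409383), np.float64(0.0007883949894104096)])
start tri (array([ 0.57774166, -0.30126822,  0.12582451]), [np.float64(0.0007984661337928972), np.float64(0.0007984661337933415)])
-331.3 down [380.40310248 249.55789829] high [380.71181342 245.45144208]
-330.3 down [379.95572126 249.3135307 ] high [380.26298082 245.21031772]
-329.5 down [379.59842246 249.11836772] high [379.90452446 245.01774578]
```

The bar is fully down: z is 0.1259 against 0.1258 at the start. The block has travelled 36.0 mm, exactly three notches, and the pad is compressed about 3–4 mm, so roughly 3 N. I'm handing in.

```bash
python3 -c "
from station import *
from station import ticket,sensors
print(sensors.get_obs()['t']); print(ticket.sign_off())"
```

```text
32.55
the job is handed in; nothing more can be done
None
```

I slid the block onto the plunger with the release bar held up, then eased it on until the bar dropped into the next notch. I handed the job in at 32.6 s of the 59 s allowed. It gives no verdict, so success is judged from my own checks.

**How it went:**
- I lifted the bar 9.9 mm. The pad touched the plunger after about 32 mm of travel, which fits the roughly 31 mm gap seen in the camera.
- I pressed slightly further, to about 2.5 N on the plunger, then let the bar down. It came to rest on a tooth.
- I loosened the fingers and eased the block on with at most 8 N until the bar dropped.

**Last checks:**
- **Bar:** it measured 125.9 mm high, against 125.8 mm at the start, so it is fully down. In the side view it sat within about 0.2 px of where a lowered bar should be.
- **Block:** it travelled 36.0 mm, three notches.
- **Pad:** it looks in contact with the plunger head, which has not moved. It is pressed in about 4 mm, so I estimate about 3 N on the plunger, but I did not measure that force after letting go.
- **Loose items:** the beaker, bottle and cup look unmoved in the pictures; I did not measure them.
- **Robot:** the gripper is clear of everything.

One check failed: the final look from the scene camera gave no result, probably because the arm hid the bar. I used the side and wrist cameras instead, and their sight lines passed within 1.6 mm of each other.

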